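# Spring-load two pattern rollers into their bench stands

## Task

Load the long and the short pattern roller into the stand that fits each: push the flat end in under the hood against the spring plate, then tip the boss end down so that the boss drops into the slot of the end stop and the roller lies level and fully home. Leave the roller without a boss on its rest, do not disturb the other things on the bench, and let go of everything.

Things in the scene. Friction and masses are not known exactly. Their poses are not given: they have to be found in the camera images.
- roller_long: the long turned steel roller with darker bands, diameter 34 mm, 130 mm long plus a round boss (14 mm across, 12 mm long) on one end, other end flat; 0.30 kg, varying by a third. Origin on the axis, middle of the 130 mm; x runs along the axis to the boss. Starts level on a wooden rest (80 x 30 x 9 mm), axis 23 mm above the bench, boss within 0.7 rad of world +x
- roller_long_boss (a point): centre of the tip of that boss, 12 mm past the cylinder's end
- roller_short: the short turned steel roller with darker bands, diameter 34 mm, 100 mm long plus a round boss (14 mm across, 12 mm long) on one end, other end flat; 0.23 kg, varying by a third. Origin on the axis, middle of the 100 mm; x runs along the axis to the boss. Starts level on a wooden rest (80 x 30 x 9 mm), axis 23 mm above the bench, boss within 0.7 rad of world +x
- roller_short_boss (a point): centre of the tip of that boss, 12 mm past the cylinder's end
- roller_blank: a roller of the long size (34 x 130 mm) whose boss is missing, both ends flat; leave it on its rest. Origin at its middle on the axis
- stand_long: grey stand fixed to the bench for the long roller. Origin on the bench under the seated roller's middle; x from the hooded spring end to the slotted end stop, within 0.2 rad of world +x. Spans x -103 to 77, y -31 to 31 mm. Base plate 12 mm thick; only the ends carry the roller, on floors 22 mm above the bench; the middle (x -44 to 45 mm) is open at both sides for fingers
- stand_long_hood (a point): mid lower edge of the hood's roof at its mouth: x -44, z 68 mm in the stand. The hooded box runs back to x -103 mm; roof top at z 73, inside width 40 mm, floor z 22 mm, open only to +x. So the roller goes in only tilted, flat end low (15 to 22 degrees suits), pushing the plate in 13 to 15 mm before the boss end is lowered
- stand_long_stop (a point): end stop: top of its inner face, mid slot: x 65, z 40 mm in the stand. Wall 10 mm thick, 50 mm wide, with an upright slot 20 mm wide, open at the top, floor at z 22 mm, for the boss. In front of it (x 45 to 65 mm) two side cheeks 40 mm apart, up to z 36 mm
- stand_long_seat (a point): where the long roller's origin is when seated: 39 mm above the bench at the stand's x = y = 0; axes as the stand's. The spring's grip can hold up a roller let go too high, so set it down on the floors first
- plate_long (a joint): travel (m) of the upright brass spring plate (32 mm wide, z 22 to 58 mm) under the long stand's hood: 0 = out, face at x -58 mm of the stand; grows to 0.017 as pushed to -x. 3 N to start, 9 N fully in; 0.007 when the roller is seated. It pushes a released roller against the end stop
- stand_short: grey stand fixed to the bench for the short roller. Origin on the bench under the seated roller's middle; x from the hooded spring end to the slotted end stop, within 0.2 rad of world +x. Spans x -88 to 62, y -31 to 31 mm. Base plate 12 mm thick; only the ends carry the roller, on floors 22 mm above the bench; the middle (x -29 to 30 mm) is open at both sides for fingers
- stand_short_hood (a point): mid lower edge of the hood's roof at its mouth: x -29, z 68 mm in the stand. The hooded box runs back to x -88 mm; roof top at z 73, inside width 40 mm, floor z 22 mm, open only to +x. So the roller goes in only tilted, flat end low (15 to 22 degrees suits), pushing the plate in 13 to 15 mm before the boss end is lowered
- stand_short_stop (a point): end stop: top of its inner face, mid slot: x 50, z 40 mm in the stand. Wall 10 mm thick, 50 mm wide, with an upright slot 20 mm wide, open at the top, floor at z 22 mm, for the boss. In front of it (x 30 to 50 mm) two side cheeks 40 mm apart, up to z 36 mm
- stand_short_seat (a point): where the short roller's origin is when seated: 39 mm above the bench at the stand's x = y = 0; axes as the stand's. The spring's grip can hold up a roller let go too high, so set it down on the floors first
- plate_short (a joint): travel (m) of the upright brass spring plate (32 mm wide, z 22 to 58 mm) under the short stand's hood: 0 = out, face at x -43 mm of the stand; grows to 0.017 as pushed to -x. 3 N to start, 9 N fully in; 0.007 when the roller is seated. It pushes a released roller against the end stop
- collar: bystander: brass ring 28 mm across, 20 mm high, origin at its underside
- punch_block: bystander: small dark wooden cylinder, 28 mm across, 35 mm high, origin at its underside
- bezel: bystander: copper ring 26 mm across, 15 mm high, origin at its underside
- wedge: bystander: small wooden block 26 x 18 x 30 mm, origin at its underside
- mallet: bystander: 240 mm hammer lying near the far edge
- graver: bystander: 170 mm wooden-handled hand tool lying between the wooden tray and the blue vise
- jar: bystander: amber jar, 60 mm across, 100 mm high, origin at its underside
- cup: bystander: steel cup, 70 mm across, 70 mm high, origin at its underside
Not all that is in view belongs to the job. What is shaped like the roller_long but orange or pink is not meant.

How it is judged:
At the end, for the whole second after the job is handed in: Each bossed roller lies at rest in its own stand: its middle within 4 mm of the seat along and in height and 5 mm sideways, level and in line within 0.06 rad, boss at the slotted end, spring plate held in by at least 4 mm; the roller without a boss is within 25 mm of where it started (x of roller_long in the frame of stand_long_seat between -0.004 and 0.004 m and y of roller_long in the frame of stand_long_seat between -0.005 and 0.005 m and z of roller_long in the frame of stand_long_seat between -0.004 and 0.004 m and angle between the x axis of roller_long and the x axis of stand_long_seat, either way round below 0.06 rad and x of roller_long_boss in the frame of stand_long_seat above 0.065 m and value of joint each of plate_long, plate_short above 0.004 m and linear speed of each of roller_long, roller_short below 0.02 m/s and x of roller_short in the frame of stand_short_seat between -0.004 and 0.004 m and y of roller_short in the frame of stand_short_seat between -0.005 and 0.005 m and z of roller_short in the frame of stand_short_seat between -0.004 and 0.004 m and angle between the x axis of roller_short and the x axis of stand_short_seat, either way round below 0.06 rad and x of roller_short_boss in the frame of stand_short_seat above 0.05 m and distance of roller_blank from where it was at the start of the episode below 0.025 m); the robot touches nothing.
It fails at once if the roller without a boss is moved by more than 25 mm (distance of roller_blank from where it was at the start of the episode above 0.025 m).
It fails at once if another thing on the bench is moved by more than 30 mm (distance of any of collar, punch_block, bezel, wedge, mallet, graver, jar, cup from where it was at the start of the episode above 0.03 m).
It also fails if it takes over 64 s, if anything falls off the work surface, if the arm or the gripper's body presses on something with over 40 N, if the wrist force passes 120 N, or if a joint passes its speed limit or range.

## Robot

A 6-joint arm with a two-finger parallel gripper is mounted at the origin on the work surface. World frame = base frame: x ahead of the robot, y to its left, z up, the work surface at z = 0. Lengths are in m, angles in rad, forces in N, time in s.
With the tool pointing down it reaches from about 0.375 to 0.825 m from the base axis. Payload 5.5 kg.
Tool frame: the origin (TCP) lies midway between the tips of the shut fingers; the grasp point (between the pads) lies 19 mm behind it; z points along the fingers, y is the line along which they close (so a half turn about z gives the same grasp; the last joint's range is limited). The gripper opens to 85 mm and grips with 20 to 120 N. Pads are 22 mm wide; open, the fingers measure 114 mm over their backs; the gripper's body (76 mm by 85 mm) begins 54 mm behind the grasp point. The pads swing forward as they close: fully open they stand 13 mm farther back than shut.
Start: joints at [-1.11, 0.314, -0.047, 1.21, 0, 1.571], TCP at [0.267, -0.537, 0.231] pointing down, gripper open.
Joint ranges: [-2.67, 2.67], [-0.69, 1.73], [-1.03, 1.25], [-2.08, 2.16], [-1.42, 1.45], [-3.14, 3.14]. Speed limits (rad/s): [2.39, 2.39, 3.01, 3.14, 3.14, 3.14].

## Interface

Orientations are given as a unit quaternion [w, x, y, z].
In Python, from bench import robot gives the robot as it stands.
- The arm moves only by the shell command python3 -m handwheel 'ROWS' [OPENING] [FORCE]. ROWS is text: rows parted by semicolons, each of 6 numbers parted by spaces: the shift along the world's x, y, z in units of 60 mm (1.0 is 60 mm), then the turn, a rotation vector about the world's x, y, z in degrees. In form: x y z rx ry rz; .... A call has 1 to 12 rows; each row is the pose to reach, as a shift and turn from the pose commanded when the call began; what a row does not reach only later rows make up. A row lasts 1/8 s, in which the tool goes at most 62.5 mm and 10.7 degrees, less where a joint would pass 70% of its speed; a pose out of reach is approached as far as the arm can. A call with a gripper value outside its range is refused whole. OPENING is the opening, from 0 (shut) to 1 (fully open), set as the call begins (- or left out, the last holds). The fingers move at their own pace and stop on an object; FORCE is the grip in N (left out, the last holds). Time passes only in rows, so rows that repeat a pose let the fingers close. It gives the time, the measured TCP pose, the force, the opening and the grip force at its end, in the units of the state.
- robot.state(): the state, without advancing time (a new reading comes with each control period).
- robot.capture(name): name is "scene" or "top" or "wrist"; returns a dict with "img" (400x640x3 uint8, red, green, blue), "fx", "fy", "cx", "cy" (pixels), "position" and "orientation" of the camera in the world. Camera axes: x right, y down, z forward; pixel columns grow to the right and rows downward; lengths in m; the calibration is good to about 2 mm. A picture is of the moment at which its call begins. There is no depth.
- robot.job_done(): hands the job in; it is judged then, once.
Trained networks look in the newest picture that a camera, given by its name, has taken for a name from the list of things; names that differ only in an ending like _2 or _b are one class to them, and where a whole thing is asked for, a point or a joint stands for the part that bears it (a point fixed in the world has none). Each returns a list of dicts, best first, with "score" (0 to 1); they miss things now and then, are a little off and sometimes report something else, mostly with a low value. They report only what shows in the picture. A call takes as long as a camera call. They do not tell look-alikes from the thing itself.
- robot.recognise(camera, label): "point" ([column, row] in pixels, amid what is visible of it).
- robot.silhouettes(camera, label): "region" (400x640 bool, what is visible of it) and "point" ([column, row] in pixels, amid what is visible of it).
The state is a dict: "t": time; "joint_pos": joint angles; "dq": joint speeds; "tau": joint torques, N m; "ee_pos": TCP position; "orientation": TCP orientation; "contact_force": force on the tool from outside, world axes, zero at the start; "torque": the same for the moment, N m; "gripper_width": opening from 0.0 (shut) to 1.0 (fully open); "gripper_force": force on a finger pad.
Only numpy, scipy, OpenCV 4.12 (cv2) and the standard library are available. Lean on these libraries where they do the work, as an engineer would, in place of code of your own. Each camera call takes 0.05 s, during which the arm holds its last target. There are 200 camera calls.

## Working session

There is one attempt and no reset: what is moved stays moved. The work goes in short steps, Python scripts to look and compute and a shell command to move; the robot and the scene stay as the last step left them, time stands still between calls to the robot, and variables do not carry over. Pictures are saved under pics/ and viewed, at most 10 in all, crops included, and the job is handed in when it is done.

```bash
mkdir -p pics; cat > h.py <<'E'
from bench import robot
import numpy as np, cv2
from scipy.spatial.transform import Rotation as R
def Rq(q): return R.from_quat([q[1],q[2],q[3],q[0]])
def ray(c,p):
    d=np.array([(p[0]-c['cx'])/c['fx'],(p[1]-c['cy'])/c['fy'],1.]); return Rq(c['orientation']).apply(d)
def atz(c,p,z):
    d=ray(c,p); o=np.array(c['position']); return o+d*(z-o[2])/d[2]
def proj(c,P):
    v=Rq(c['orientation']).inv().apply(np.array(P)-np.array(c['position'])); v=np.atleast_2d(v)
    return np.c_[c['fx']*v[:,0]/v[:,2]+c['cx'],c['fy']*v[:,1]/v[:,2]+c['cy']]
def save(c,n): cv2.imwrite('pics/'+n,c['img'][:,:,::-1])
E
python3 - <<'E'
from h import *
for n in ['top','scene']:
    c=robot.capture(n); save(c,n+'0.png'); print(n,c['position'],c['orientation'],c['fx'])
    for l in ['roller_long','roller_short','roller_blank','stand_long','stand_short','roller_long_boss','roller_short_boss','stand_long_hood','stand_long_stop','stand_short_hood','stand_short_stop','plate_long','plate_short']:
        print(l,[(np.round(r['point']).astype(int).tolist(),round(r['score'],2)) for r in robot.recognise(n,l)])
print(robot.state())
E
```

```text
top [ 0.48253148 -0.04265059  1.09098534] [ 0.03566759 -0.70044931  0.71240785 -0.02395081] 463.26445098231466
roller_long [([222, 286], 0.95), ([313, 223], 0.85), ([304, 292], 0.71)]
roller_short [([237, 208], 0.91)]
roller_blank [([451, 254], 0.58), ([378, 235], 0.27)]
stand_long [([382, 233], 0.86)]
stand_short [([168, 242], 0.71)]
roller_long_boss [([309, 221], 0.98), ([304, 296], 0.94), ([221, 287], 0.93), ([380, 237], 0.18)]
roller_short_boss [([241, 203], 0.74)]
stand_long_hood [([379, 231], 0.97)]
stand_long_stop [([384, 234], 0.77)]
stand_short_hood [([170, 239], 0.87), ([187, 152], 0.2)]
stand_short_stop [([168, 239], 0.83), ([186, 154], 0.69), ([417, 153], 0.53)]
plate_long [([239, 207], 0.65), ([418, 233], 0.24)]
plate_short []
scene [ 1.10365901 -0.53434681  0.57850309] [-0.42992983  0.81045188  0.3567217  -0.17628873] 399.6595335451198
roller_long [([320, 215], 0.9), ([285, 186], 0.88), ([334, 170], 0.64)]
roller_short [([374, 195], 0.97)]
roller_blank [([179, 263], 0.82), ([251, 239], 0.26)]
stand_long [([250, 240], 0.9)]
stand_short [([393, 167], 0.76)]
roller_long_bo
[... 428 characters left out ...]
0.53)]
{'t': 1.4, 'joint_pos': array([-1.10997564e+00,  3.13530413e-01, -4.70685694e-02,  1.21019776e+00,
        1.65808369e-05,  1.57078972e+00]), 'dq': array([ 0.00054977,  0.00049399, -0.00022154,  0.00056438,  0.00084934,
        0.00151443]), 'tau': array([-7.90338927e-04, -5.39460003e+01,  3.40044916e+01,  1.73262528e-03,
        1.15869866e-04,  1.25118834e-05]), 'ee_pos': array([ 0.26682041, -0.53742134,  0.23129505]), 'orientation': array([-2.09425673e-06,  9.73572010e-01,  2.28380257e-01,  8.02419630e-06]), 'contact_force': array([0.11525899, 0.16508946, 0.23161576]), 'torque': array([ 0.01013053, -0.03256277, -0.00458739]), 'gripper_force': 0.0, 'gripper_width': 0.99889142851653}
```

```bash
python3 - <<'E'
import cv2
a=cv2.imread('pics/top0.png'); cv2.imwrite('pics/top0c.png',cv2.resize(a[120:330,120:480],None,fx=2.2,fy=2.2,interpolation=cv2.INTER_CUBIC))
E
```

```text
(no output)
```

View pics/top0c.png

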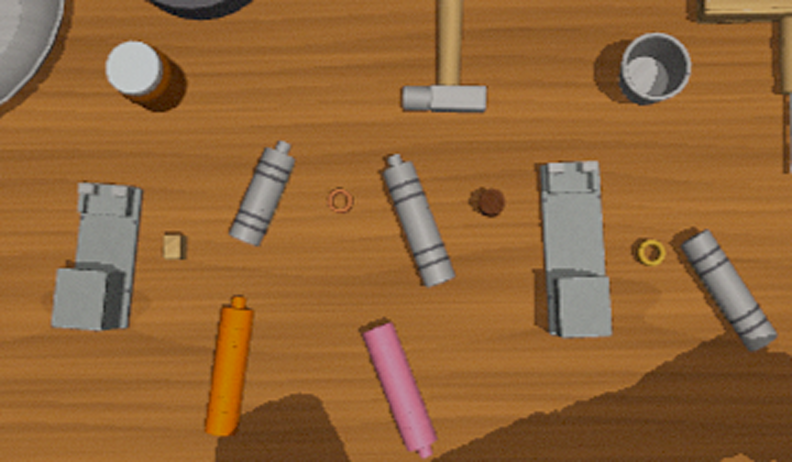

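View pics/scene0.png

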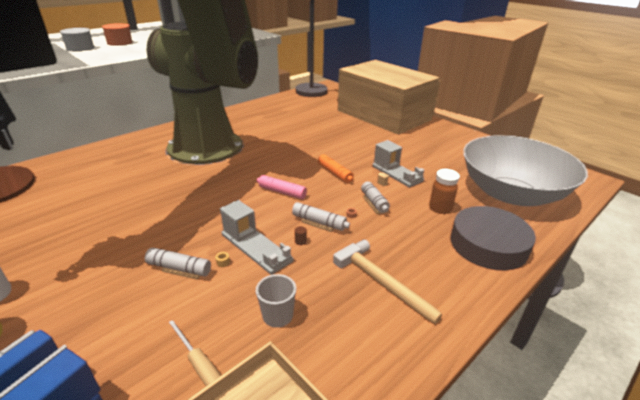

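The top view has image up = world +x. Long roller: boss tip near full-image (298,191), flat end (319,247). Short roller: boss tip (249,186), flat end (231,229). The blank is at (451,254). Both stands have their hoods toward the robot, and the wedge, bezel and punch block sit close by. Next I fit poses from the silhouettes.

```bash
cat > fit.py <<'E'
from h import *
from scipy.optimize import minimize
from scipy.spatial import ConvexHull
def boxpts(x0,x1,y0,y1,z0,z1): return np.array([[x,y,z] for x in(x0,x1) for y in(y0,y1) for z in(z0,z1)])/1e3
def cyl(x0,x1,r,z): 
    a=np.linspace(0,2*np.pi,24,endpoint=False)
    return np.array([[x,r*np.cos(t),z+r*np.sin(t)] for x in(x0,x1) for t in a])/1e3
def roller(L): return [cyl(-L/2,L/2,17,23),cyl(L/2,L/2+12,7,23)]
def stand(h,L):  # L half-length
    e=L/2
    return [boxpts(-e-38,e+12,-31,31,0,12),boxpts(-e-38,e-86+(0 if L==130 else 0),-25,25,0,73) if 0 else boxpts(-e-38,-e+21,-25,25,0,73),
            boxpts(e,e+10,-25,-10,0,40),boxpts(e,e+10,10,25,0,40),boxpts(e-20,e,-25,-20,0,36),boxpts(e-20,e,20,25,0,36)]
def mask(c,parts,p):
    S=4; m=np.zeros((400*1,640),np.uint8); Rz=R.from_euler('z',p[2])
    for P in parts:
        q=proj(c,Rz.apply(P)+[p[0],p[1],0])
        q=cv2.convexHull(q.astype(np.float32))
        cv2.fillPoly(m,[np.round(q*16).astype(np.int32)],255,cv2.LINE_AA,4)
    return m/255.
def fit(views,parts,p0):
    def cost(p):
        s=0
        for c,reg in views:
            m=mask(c,parts,p); r=reg.astype(float); s+=1-np.minimum(m,r).sum()/max(np.maximum(m,r).sum(),1)
        return s/len(views)
    best=None
    p=np.array(p0,float)
    for st in (.02,.006,.002):
        sim=np.array([p]+[p+np.array(d)*[st,st,st*8] for d in np.eye(3)])
        o=minimize(cost,p,method='Nelder-Mead',options=dict(initial_simplex=sim,xatol=1e-5,fatol=1e-5,maxiter=150)); p=o.x
    return p,o.fun
def sil(n,l,c,guess,tol=60):
    g=proj(c,[guess[0],guess[1],.025])[0]
    rs=[r for r in robot.silhouettes(n,l) if np.linalg.norm(np.array(r['point'])-g)<tol]
    return rs[0]['region'] if rs else None
E
python3 - <<'E'
from fit import *
cs={n:robot.capture(n) for n in('top','scene')}
c=cs['top']
for l,a,b in [('roller_long',(298,191),(319,247)),('roller_short',(249,186),(231,229))]:
    A=atz(c,a,.023);B=atz(c,b,.023);d=A-B;L=130 if 'long' in l else 100
    p0=[*((A+B)/2)[:2],np.arctan2(d[1],d[0])]
    v={n:sil(n,l,cs[n],p0,30) for n in cs}
    print(l,np.round(p0,4),[ (n,np.round(fit([(cs[n],v[n])],roller(L),p0)[0],4),round(fit([(cs[n],v[n])],roller(L),p0)[1],3)) for n in cs if v[n] is not None])
for l,a,b in [('stand_long',(380,195),(382,270)),('stand_short',(170,205),(160,268))]:
    A=atz(c,a,.02);B=atz(c,b,.03);d=A-B;L=130 if 'long' in l else 100
    p0=[*((A+B)/2)[:2],np.arctan2(d[1],d[0])]
    v={n:sil(n,l,cs[n],p0,30) for n in cs}
    print(l,np.round(p0,4),[ (n,np.round(fit([(cs[n],v[n])],stand(0,L),p0)[0],4),round(fit([(cs[n],v[n])],stand(0,L),p0)[1],3)) for n in cs if v[n] is not None])
E
```

```text
roller_long [ 0.5521 -0.0029  0.3435] [('top', array([ 0.5483, -0.0071,  0.3664]), np.float64(0.132)), ('scene', array([ 0.5459, -0.0065,  0.3346]), np.float64(0.129))]
roller_short [ 0.5814  0.1556 -0.4004] [('top', array([ 0.5771,  0.158 , -0.4014]), np.float64(0.125)), ('scene', array([ 0.5744,  0.1618, -0.4272]), np.float64(0.093))]
stand_long [ 0.5187 -0.1691 -0.0078] [('top', array([ 0.5312, -0.1703,  0.0307]), np.float64(0.06)), ('scene', array([ 0.527 , -0.1683,  0.0182]), np.float64(0.061))]
stand_short [ 0.5176  0.3292 -0.1235] [('top', array([ 0.5312,  0.3269, -0.1015]), np.float64(0.057)), ('scene', array([ 0.5244,  0.3349, -0.1014]), np.float64(0.126))]
```

```bash
python3 -m handwheel '1 1 0 0 0 0; 2 2 0 0 0 0; 3 3 0 0 0 -10; 3.5 4 0 0 0 -20; 3.5 5 0 0 0 -26; 3.5 6 0 0 0 -26; 3.5 7 0 0 0 -26; 3.5 8 0 0 0 -26; 3.5 8 0 0 0 -26; 3.5 8 0 0 0 -26'; python3 - <<'E'
from h import *
c=robot.capture('wrist'); save(c,'w1.png'); print(c['position'],c['orientation'],c['fx'])
E
```

```text
t: 3.15
ee_pos: [0.4768, -0.0541, 0.2315]
orientation: [-0.0, 1.0, 0.007, 0.0]
contact_force: [0.2, -1.5, 0.3]
gripper_width: 1.0
gripper_force: 0.0
[ 0.54413295 -0.05477866  0.37364598] [ 0.09503582  0.70536529 -0.69615974 -0.09375295] 324.37048238836076
```

View pics/w1.png

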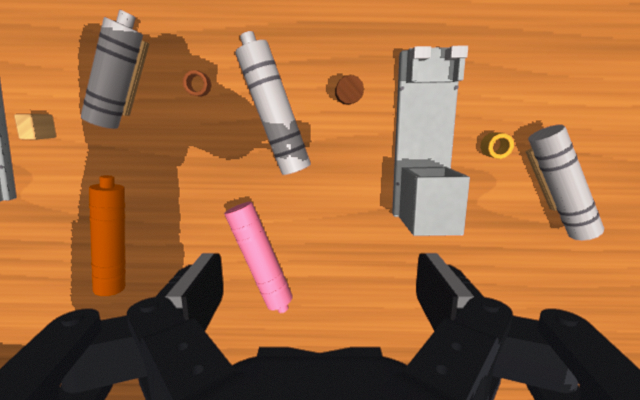

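Wrist view: long roller runs (245,38) boss to (295,165) flat, long stand spans (400–465, 50–235), short roller (125,20)–(100,120), blank at (567,182). This resolves about 1 mm/px, so I'll refit here.

```bash
python3 - <<'E'
from fit import *
c=robot.capture('wrist')
for l,p0,parts in [('roller_long',[.547,-.007,.35],roller(130)),('roller_short',[.576,.159,-.41],roller(100)),('stand_long',[.529,-.169,.02],stand(0,130))]:
    r=sil('wrist',l,c,p0,60)
    if r is None: print(l,None); continue
    p,f=fit([(c,r)],parts,p0); print(l,np.round(p,4),round(f,3))
    m=mask(c,parts,p); e=cv2.Canny((m*255).astype(np.uint8),50,150); c['img'][e>0]=[0,255,0]
save(c,'w1o.png')
E
```

```text
roller_long [ 0.5463 -0.0087  0.3477] 0.05
roller_short [ 0.5795  0.1558 -0.391 ] 0.052
stand_long [ 0.5335 -0.1711  0.0298] 0.046
```

View pics/w1o.png

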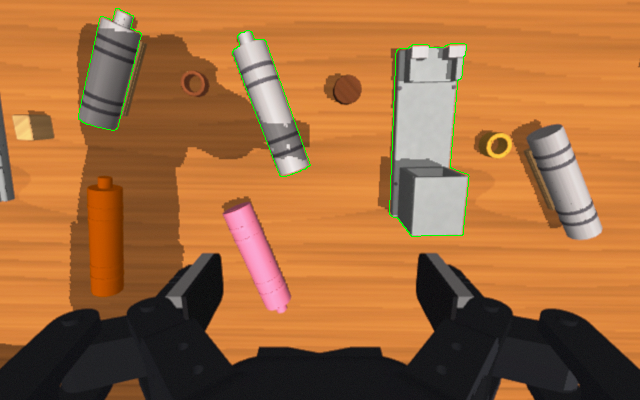

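Overlay matches well (long roller (272,105), stand (430,140)). Now I grasp the long roller 5 mm toward the boss, fingers only partly open to clear the punch block and bezel.

```bash
python3 -m handwheel '0.6 0.4 -0.5 0 0 9; 1.23 0.79 -1 0 0 19; 1.23 0.79 -1.8 0 0 19.2; 1.23 0.79 -2.6 0 0 19.2; 1.23 0.79 -3.2 0 0 19.2; 1.23 0.79 -3.5 0 0 19.2; 1.23 0.79 -3.5 0 0 19.2; 1.23 0.79 -3.5 0 0 19.2' 0.65 80; python3 - <<'E'
from h import *
s=robot.state(); print(s['ee_pos'],Rq(s['orientation']).as_matrix()[:,0],s['gripper_width'])
E
```

```text
t: 4.4
ee_pos: [0.5514, -0.0109, 0.0221]
orientation: [0.0, 0.986, 0.169, 0.001]
contact_force: [-0.9, 0.3, -0.3]
gripper_width: 0.65
gripper_force: 0.0
[ 0.55136359 -0.01093503  0.02205601] [0.942554   0.33405247 0.00095036] 0.6501296104639461
```

```bash
python3 -m handwheel '0 0.06 -0.13 0 0 0.4; 0 0.06 -0.26 0 0 0.4; 0 0.06 -0.26 0 0 0.4' 0.65 80; python3 -m handwheel '0 0 0 0 0 0; 0 0 0 0 0 0; 0 0 0 0 0 0; 0 0 0 0 0 0; 0 0 0 0 0 0' 0 80; python3 -m handwheel '0 0 0.3 0 0 0; 0 0 0.8 0 0 0; 0 0 1.6 0 0 0; 0 0 2.2 0 0 0; 0 0 2.2 0 0 0; 0 0 2.2 0 0 0'
python3 - <<'E'
from h import *
c=robot.capture('wrist'); save(c,'w2.png')
s=robot.state(); print(s['ee_pos'],Rq(s['orientation']).as_matrix()[:,0],s['gripper_width'],s['gripper_force'])
E
```

```text
t: 4.78
ee_pos: [0.5499, -0.0063, 0.0051]
orientation: [-0.0, 0.985, 0.174, -0.001]
contact_force: [0.1, 0.9, 0.1]
gripper_width: 0.652
gripper_force: 0.0
t: 5.4
ee_pos: [0.5507, -0.0061, 0.0062]
orientation: [-0.0, 0.985, 0.174, 0.0]
contact_force: [-2.9, 2.1, 5.3]
gripper_width: 0.374
gripper_force: 79.0
t: 6.15
ee_pos: [0.5495, -0.0065, 0.1361]
orientation: [-0.0, 0.985, 0.174, -0.001]
contact_force: [-0.8, 0.1, -4.2]
gripper_width: 0.374
gripper_force: 80.0
[ 0.54905835 -0.00649074  0.13557721] [ 0.93970828  0.34196233 -0.00318043] 0.37333541357825045 80.04621148109436
```

View pics/w2.png

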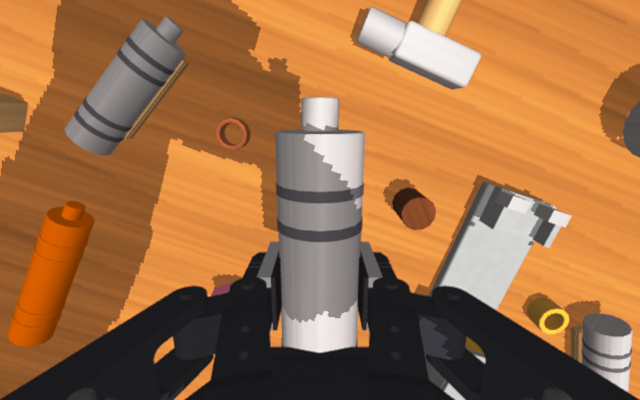

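The roller is held square, centred at column 320, boss tip near row 97. Next I check the hold offset and take a second stand fit from beside it.

```bash
python3 -m handwheel '-0.3 -0.3 0.6 0 0 -9; -0.8 -0.8 1.5 0 0 -18; -0.8 -0.8 1.6 0 0 -18; -0.8 -0.8 1.6 0 0 -18; -0.8 -0.8 1.6 0 0 -18; -0.8 -0.8 1.6 0 0 -18'; cat > look.py <<'E'
import sys
from fit import *
def inhand(c,L):
    s=robot.state(); Rt=Rq(s['orientation']); t=np.array(s['ee_pos'])
    for off in (0,.005):
        P=lambda x,z:proj(c,t+Rt.apply([x,0,z]))[0][1]
        print('off',off,'rows: tip top edge',round(P(L/2+.012-off,-.0168-.007),1),'cyl end top',round(P(L/2-off,-.0168-.017),1))
E
python3 - <<'E'
from look import *
c=robot.capture('wrist'); inhand(c,.13)
col=c['img'][:,320].astype(int).sum(1); print('edges',[(i,col[i+1]-col[i]) for i in range(60,160) if abs(col[i+1]-col[i])>70])
p0=[.5335,-.1711,.03]
r=sil('wrist','stand_long',c,p0,80); p,f=fit([(c,r)],stand(0,130),p0); print(np.round(p,4),round(f,3))
s=robot.state(); print(s['ee_pos'],Rq(s['orientation']).as_rotvec())
e=cv2.Canny((mask(c,stand(0,130),p)*255).astype(np.uint8),50,150); c['img'][e>0]=[0,255,0]; save(c,'w3.png')
E
```

```text
t: 6.95
ee_pos: [0.502, -0.0538, 0.2319]
orientation: [-0.0, 1.0, 0.018, -0.001]
contact_force: [-0.2, -0.3, -4.0]
gripper_width: 0.375
gripper_force: 81.0
off 0 rows: tip top edge 84.2 cyl end top 121.0
off 0.005 rows: tip top edge 99.5 cyl end top 136.7
edges [(96, np.int64(144)), (97, np.int64(110)), (130, np.int64(-207)), (131, np.int64(-217)), (133, np.int64(341))]
[ 0.5331 -0.1709  0.0285] 0.044
[ 0.50227131 -0.05395847  0.23250553] [-3.14077591 -0.05623302  0.00315199]
```

View pics/w3.png

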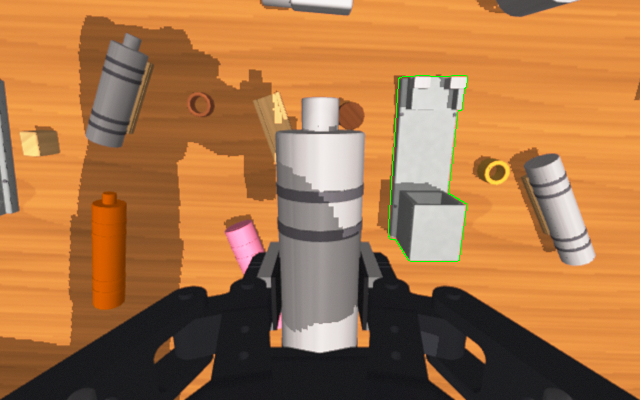

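Fits agree: long stand (0.533, −0.171, 0.029 rad), roller origin about 4.5 mm behind the grasp. Now the waypoints.

```bash
cat > plan.py <<'E'
from h import *
def plan(stand,L,s,h,rows,base=None):
    """rows: (theta deg, plate travel mm incl. negative = withdrawn along axis, lift mm)"""
    st=robot.state(); t0=np.array(st['ee_pos']); R0=Rq(st['orientation'])
    xs,ys,psi=stand; Rz=R.from_euler('z',psi)
    for th,tr,lift in rows:
        a=np.radians(th); e=L/2
        push=max(tr,0); back=max(-tr,0)/1e3
        xe=-e+.007-push/1e3+.017*np.sin(a); ze=.022+.017*np.cos(a)+lift/1e3
        u=np.array([np.cos(a),0,np.sin(a)])
        o=np.array([xe,0,ze])+u*(e+back)
        Rt=Rz*R.from_euler('y',-a)*R.from_matrix(np.diag([1,-1,-1.]))
        t=np.array([xs,ys,0])+Rz.apply(o)-Rt.apply([-s,0,-h])
        rv=np.degrees((Rt*R0.inv()).as_rotvec())
        print((th,tr,lift),'ee',np.round(t,4),'shift',np.round((t-t0)/.06,2),'rot',np.round(rv,1))
E
cat > L.py <<'E'
from plan import *
S=(.5332,-.171,.029)
E
python3 - <<'E'
from L import *
plan(S,.13,.0045,.0168,[(18,-60,60),(18,-60,1.5),(18,-20,1.5),(18,0,1.5)])
E
```

```text
(18, -60, 60) ee [ 0.6088 -0.1688  0.1222] shift [ 1.78 -1.91 -1.84] rot [  0.6 -18.1  -0.4]
(18, -60, 1.5) ee [ 0.6088 -0.1688  0.0637] shift [ 1.78 -1.91 -2.81] rot [  0.6 -18.1  -0.4]
(18, -20, 1.5) ee [ 0.5707 -0.1699  0.0513] shift [ 1.14 -1.93 -3.02] rot [  0.6 -18.1  -0.4]
(18, 0, 1.5) ee [ 0.5517 -0.1705  0.0452] shift [ 0.82 -1.94 -3.12] rot [  0.6 -18.1  -0.4]
```

```bash
python3 -m handwheel '0.6 -0.6 0 0 -8 0; 1.2 -1.3 -0.3 0.6 -18.1 -0.4; 1.78 -1.91 -0.8 0.6 -18.1 -0.4; 1.78 -1.91 -1.5 0.6 -18.1 -0.4; 1.78 -1.91 -1.84 0.6 -18.1 -0.4; 1.78 -1.91 -1.84 0.6 -18.1 -0.4; 1.78 -1.91 -1.84 0.6 -18.1 -0.4; 1.78 -1.91 -1.84 0.6 -18.1 -0.4'
python3 - <<'E'
from L import *
plan(S,.13,.0045,.0168,[(18,-60,60),(18,-60,1.5),(18,-20,1.5),(18,0,1.5),(18,5,1.5)])
E
```

```text
t: 8.05
ee_pos: [0.6106, -0.1692, 0.1251]
orientation: [-0.002, 0.987, 0.014, 0.159]
contact_force: [0.6, -0.2, -2.7]
gripper_width: 0.371
gripper_force: 81.0
(18, -60, 60) ee [ 0.6088 -0.1688  0.1222] shift [-0.03  0.01 -0.05] rot [0.  0.3 0. ]
(18, -60, 1.5) ee [ 0.6088 -0.1688  0.0637] shift [-0.03  0.01 -1.02] rot [0.  0.3 0. ]
(18, -20, 1.5) ee [ 0.5707 -0.1699  0.0513] shift [-0.66 -0.01 -1.23] rot [0.  0.3 0. ]
(18, 0, 1.5) ee [ 0.5517 -0.1705  0.0452] shift [-0.98 -0.02 -1.33] rot [0.  0.3 0. ]
(18, 5, 1.5) ee [ 0.5467 -0.1706  0.0452] shift [-1.06 -0.02 -1.33] rot [0.  0.3 0. ]
```

```bash
python3 -m handwheel '-0.03 0 -0.5 0 0.3 0; -0.03 0 -1.02 0 0.3 0; -0.3 0 -1.1 0 0.3 0; -0.66 -0.01 -1.22 0 0.3 0; -0.66 -0.01 -1.22 0 0.3 0; -0.66 -0.01 -1.22 0 0.3 0; -0.66 -0.01 -1.22 0 0.3 0'
python3 - <<'E'
from L import *
plan(S,.13,.0045,.0168,[(18,-20,1.5),(18,0,1.5),(18,14,1.5)])
c=robot.capture('scene'); g=np.array([250,240]); cv2.imwrite('pics/s3.png',cv2.resize(c['img'][180:290,180:320,::-1],None,fx=5,fy=5,interpolation=cv2.INTER_CUBIC))
E
```

```text
t: 8.93
ee_pos: [0.5715, -0.17, 0.0513]
orientation: [-0.002, 0.988, 0.014, 0.156]
contact_force: [1.8, 0.1, -2.9]
gripper_width: 0.372
gripper_force: 81.0
(18, -20, 1.5) ee [ 0.5707 -0.1699  0.0513] shift [-0.01  0.    0.  ] rot [ 0.  -0.1  0. ]
(18, 0, 1.5) ee [ 0.5517 -0.1705  0.0452] shift [-0.33 -0.01 -0.1 ] rot [ 0.  -0.1  0. ]
(18, 14, 1.5) ee [ 0.5377 -0.1709  0.0452] shift [-0.56 -0.02 -0.1 ] rot [ 0.  -0.1  0. ]
```

View pics/s3.png

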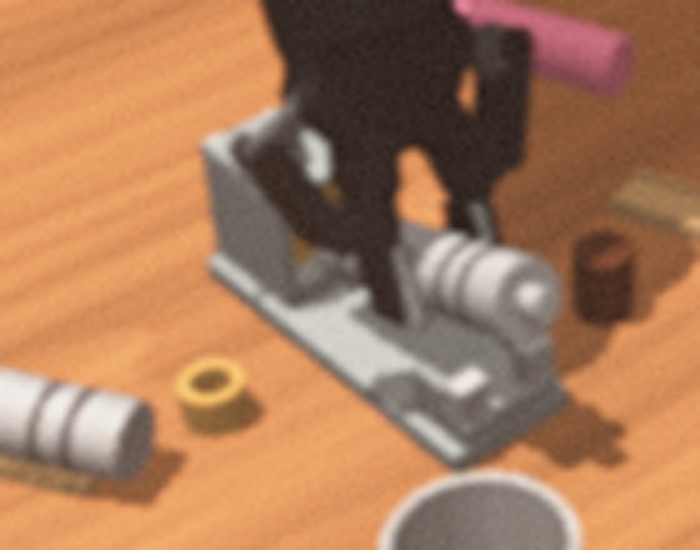

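The tilted roller sits at the hood mouth, in line with the stand (boss at crop (530,295)), nothing touching. Now push in.

```bash
python3 -m handwheel '-0.2 -0.01 -0.05 0 0 0; -0.33 -0.01 -0.1 0 0 0; -0.33 -0.01 -0.1 0 0 0; -0.33 -0.01 -0.1 0 0 0'; python3 -m handwheel '-0.07 0 0 0 0 0; -0.12 0 0 0 0 0; -0.12 0 0 0 0 0; -0.12 0 0 0 0 0';  python3 -m handwheel '-0.07 0 0 0 0 0; -0.11 0 0 0 0 0; -0.11 0 0 0 0 0; -0.11 0 0 0 0 0'
python3 - <<'E'
from L import *
plan(S,.13,.0045,.0168,[(18,14,1.5),(12,14,1.5),(6,14,1.5),(0,14,1.5),(0,14,0)])
E
```

```text
t: 9.48
ee_pos: [0.55, -0.1703, 0.0442]
orientation: [-0.003, 0.988, 0.014, 0.155]
contact_force: [0.6, -0.6, -3.3]
gripper_width: 0.372
gripper_force: 81.1
t: 9.98
ee_pos: [0.5437, -0.1704, 0.0447]
orientation: [-0.002, 0.988, 0.014, 0.156]
contact_force: [5.9, 0.7, -3.8]
gripper_width: 0.375
gripper_force: 81.1
t: 10.48
ee_pos: [0.538, -0.1705, 0.0452]
orientation: [-0.002, 0.988, 0.014, 0.156]
contact_force: [7.7, 0.3, -4.9]
gripper_width: 0.372
gripper_force: 81.1
(18, 14, 1.5) ee [ 0.5377 -0.1709  0.0452] shift [-0.   -0.01  0.  ] rot [-0. -0.  0.]
(12, 14, 1.5) ee [ 0.5362 -0.1709  0.0381] shift [-0.03 -0.01 -0.12] rot [-0.2  6.   0. ]
(6, 14, 1.5) ee [ 0.5339 -0.171   0.031 ] shift [-0.07 -0.01 -0.24] rot [-0.3 12.   0. ]
(0, 14, 1.5) ee [ 0.5307 -0.1711  0.0237] shift [-0.12 -0.01 -0.36] rot [-0.5 18.   0. ]
(0, 14, 0) ee [ 0.5307 -0.1711  0.0222] shift [-0.12 -0.01 -0.38] rot [-0.5 18.   0. ]
```

Plate force 7.7 N ≈ 13 mm travel, as planned. Lower the boss.

```bash
python3 -m handwheel '-0.03 -0.01 -0.12 -0.2 6 0; -0.07 -0.01 -0.24 -0.3 12 0; -0.07 -0.01 -0.24 -0.3 12 0; -0.12 -0.01 -0.36 -0.5 18 0; -0.12 -0.01 -0.36 -0.5 18 0; -0.12 -0.01 -0.36 -0.5 18 0; -0.12 -0.01 -0.38 -0.5 18 0; -0.12 -0.01 -0.4 -0.5 18 0; -0.12 -0.01 -0.4 -0.5 18 0'
python3 - <<'E'
from L import *
plan(S,.13,.0045,.0168,[(0,14,0),(0,7,0)])
c=robot.capture('wrist'); save(c,'w4.png')
E
```

```text
t: 11.6
ee_pos: [0.5318, -0.1709, 0.0221]
orientation: [-0.0, 1.0, 0.014, 0.001]
contact_force: [3.3, 2.7, 6.7]
gripper_width: 0.369
gripper_force: 82.8
(0, 14, 0) ee [ 0.5307 -0.1711  0.0222] shift [-0.02 -0.    0.  ] rot [-0.   0.1  0. ]
(0, 7, 0) ee [ 0.5377 -0.1709  0.0222] shift [ 0.1 -0.   0. ] rot [-0.   0.1  0. ]
```

View pics/w4.png

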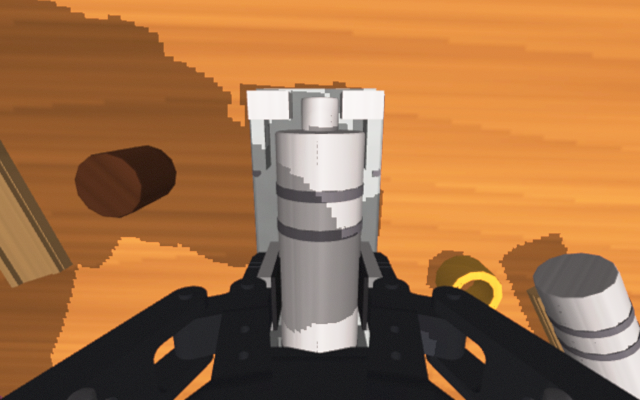

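Boss is in the slot (320,110), and the upward force shows the roller on its floors. Ease it to the stop, release, lift.

```bash
python3 -m handwheel '0.05 0 0 0 0 0; 0.1 0 0 0 0 0; 0.1 0 0 0 0 0; 0.1 0 0 0 0 0'; python3 -m handwheel '0 0 0 0 0 0; 0 0 0 0 0 0; 0 0 0 0 0 0' 0.58; python3 -m handwheel '0 0 0.5 0 0 0; 0 0 1.2 0 0 0; 0 0.5 2 0 0 0; -0.3 2 3 0 0 0; -0.3 3 3 0 0 0; -0.3 3 3 0 0 0; -0.3 3 3 0 0 0; -0.3 3 3 0 0 0'
python3 - <<'E'
from L import *
from fit import *
s=robot.state(); print(s['ee_pos'],s['contact_force'])
c=robot.capture('wrist'); save(c,'w5.png')
def rz(L,z): return [cyl(-L/2,L/2,17,z),cyl(L/2,L/2+12,7,z)]
# boss/shoulder expected: visible part only
for q in [(.065,.0,.056),(.077,0,.046)]: print(np.round(proj(c,R.from_euler('z',S[2]).apply(q)+[S[0],S[1],0])[0]))
cv2.imwrite('pics/w5c.png',cv2.resize(c['img'][20:280,330:640,::-1],None,fx=2.2,fy=2.2))
E
```

```text
t: 12.15
ee_pos: [0.5341, -0.1709, 0.0221]
orientation: [-0.0, 1.0, 0.014, -0.002]
contact_force: [-7.7, 2.5, 17.7]
gripper_width: 0.368
gripper_force: 83.7
t: 12.52
ee_pos: [0.5347, -0.1708, 0.0198]
orientation: [-0.0, 1.0, 0.014, -0.002]
contact_force: [0.5, -0.2, 0.4]
gripper_width: 0.582
gripper_force: 0.0
t: 13.52
ee_pos: [0.5168, 0.0088, 0.1997]
orientation: [-0.0, 1.0, 0.014, -0.002]
contact_force: [0.2, -0.1, -0.7]
gripper_width: 0.582
gripper_force: 0.0
[0.51682093 0.00878334 0.19969418] [ 0.20522982 -0.114688   -0.7057446 ]
[531. 102.]
[526.  88.]
```

View pics/w5c.png

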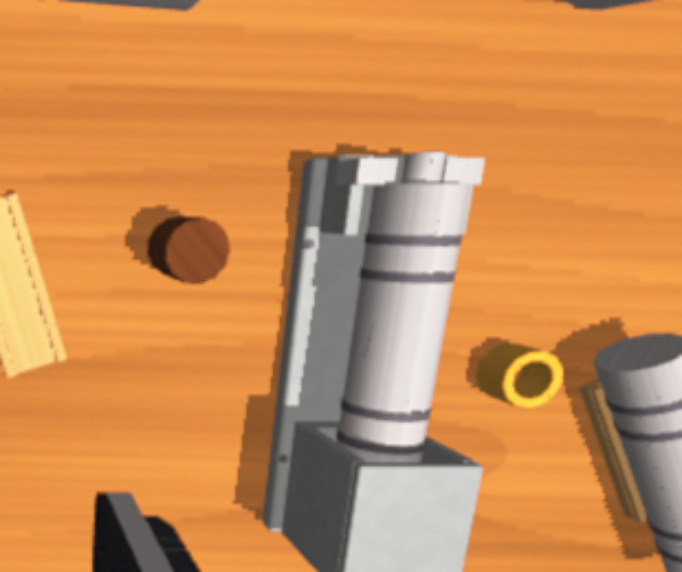

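Long roller: shoulder flush with the stop wall (crop (425,183)), boss in the slot, level. Now the short one: view from between its roller and stand.

```bash
python3 -m handwheel '-0.3 1 0.5 0 0 0; -0.6 2 0.55 0 0 0; -0.6 3 0.55 0 0 0; -0.6 3.85 0.55 0 0 0; -0.6 3.85 0.55 0 0 0; -0.6 3.85 0.55 0 0 0; -0.6 3.85 0.55 0 0 0'
python3 - <<'E'
from fit import *
c=robot.capture('wrist'); s=robot.state(); print(s['ee_pos'],Rq(s['orientation']).as_matrix()[:,0])
for l,p0,parts in [('roller_short',[.579,.156,-.39],roller(100)),('stand_short',[.531,.327,-.1],stand(0,100))]:
    r=sil('wrist',l,c,p0,60)
    if r is None: print(l,None); continue
    p,f=fit([(c,r)],parts,p0); print(l,np.round(p,4),round(f,3))
    e=cv2.Canny((mask(c,parts,p)*255).astype(np.uint8),50,150); c['img'][e>0]=[0,255,0]
save(c,'w6.png')
E
```

```text
t: 14.45
ee_pos: [0.4983, 0.0759, 0.2327]
orientation: [-0.027, 0.998, 0.058, -0.005]
contact_force: [-0.2, -0.1, -0.5]
gripper_width: 0.585
gripper_force: 0.0
[0.49843125 0.07594866 0.23285363] [ 0.9932844   0.11554639 -0.00592734]
roller_short [ 0.5789  0.1559 -0.3959] 0.067
stand_short None
```

View pics/w6.png

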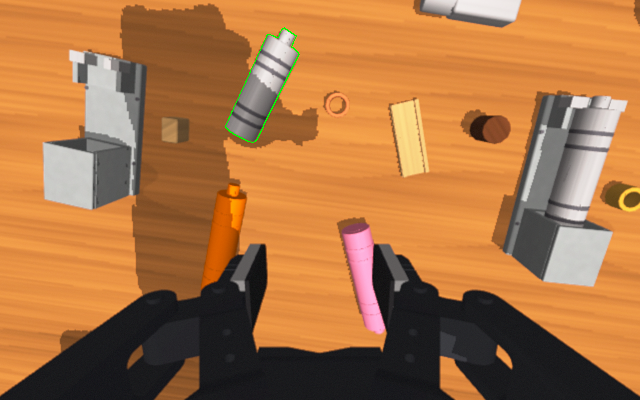

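The move stopped short: tool at y 0.076 and twisted. Short stand at (95,130), short roller at (262,85). Check the joints.

```bash
python3 - <<'E'
from fit import *
c=robot.capture('wrist'); s=robot.state(); print(s['joint_pos'],s['dq'],s['ee_pos'])
rs=robot.silhouettes('wrist','stand_short'); print([(r['point'],r['score']) for r in rs])
p0=[.531,.327,-.1];print(proj(c,[*p0[:2],.025]))
for r in rs[:1]:
    p,f=fit([(c,r['region'])],stand(0,100),p0); print(np.round(p,4),round(f,3))
E
python3 -m handwheel '0 0.5 0 0 0 0; 0 1 0 0 0 0;0 1 0 0 0 0;0 1 0 0 0 0'
python3 -c "
from h import *
s=robot.state(); print(s['joint_pos'],s['ee_pos'],Rq(s['orientation']).as_matrix()[:,0])"
```

```text
[ 0.11476507  0.13726532 -0.26764223  1.17183539  0.05547745  3.14057039] [ 0.00010343 -0.00245061  0.00010012 -0.00107298 -0.00084054  0.00074713] [0.49819376 0.07589716 0.23295992]
[]
[[101.51679092 117.9094715 ]]
t: 15.2
ee_pos: [0.5026, 0.1073, 0.2329]
orientation: [-0.04, 0.996, 0.079, -0.007]
contact_force: [-0.0, 0.9, -0.9]
gripper_width: 0.577
gripper_force: 0.0
[ 0.15804858  0.15631116 -0.24673108  1.17448615  0.08122251  3.140583  ] [0.5026433  0.10729603 0.23290291] [ 0.98735558  0.15838163 -0.00665009]
```

Joint 6 is at its limit, so I'll use the half-turned grasp (tool x toward the robot) for the short roller.

```bash
cat > goto.py <<'E'
from h import *
def goto(t,yaw):
    s=robot.state(); R0=Rq(s['orientation']); Rt=R.from_euler('z',yaw)*R.from_matrix(np.diag([1,-1,-1.]))
    print('ee',s['ee_pos'],'yaw',np.arctan2(*R0.as_matrix()[1::-1,0]),'shift',np.round((np.array(t)-s['ee_pos'])/.06,2),'rot',np.round(np.degrees((Rt*R0.inv()).as_rotvec()),1))
E
python3 -c "
from goto import *
goto([.59,.24,.24],np.radians(165))"
```

```text
ee [0.5026433  0.10729603 0.23290291] yaw 0.15905492640188595 shift [1.46 2.21 0.12] rot [  0.2  -6.5 155.8]
```

```bash
python3 -m handwheel '0 0 0.3 0 -0.4 10; 0 0 0.3 0 -0.8 20; 0.1 0.2 0.3 0 -1.2 30; 0.3 0.5 0.3 0 -1.7 40; 0.5 0.8 0.3 0.1 -2.1 50; 0.7 1.1 0.3 0.1 -2.5 60; 0.9 1.4 0.3 0.1 -2.9 70; 1.1 1.7 0.3 0.1 -3.3 80; 1.3 2 0.3 0.1 -3.8 90; 1.46 2.21 0.3 0.1 -4.2 100; 1.46 2.21 0.2 0.1 -4.6 110; 1.46 2.21 0.12 0.2 -5 120'
python3 -c "
from goto import *
goto([.59,.24,.24],np.radians(165))"
```

```text
t: 16.7
ee_pos: [0.5904, 0.2396, 0.2398]
orientation: [-0.013, 0.426, 0.904, -0.002]
contact_force: [0.5, 0.1, 0.7]
gripper_width: 0.583
gripper_force: 0.0
ee [0.59037011 0.23963976 0.23975677] yaw 2.2601728684674045 shift [-0.01  0.01  0.  ] rot [ 0.1 -1.6 35.5]
```

```bash
python3 -m handwheel '0 0 0 0 -0.5 10; 0 0 0 0 -1 20; 0 0 0 0 -1.4 30; 0 0 0 0.1 -1.6 35.5; 0 0 0 0.1 -1.6 35.5; 0 0 0 0.1 -1.6 35.5; 0 0 0 0.1 -1.6 35.5'
python3 - <<'E'
from fit import *
from goto import goto
c=robot.capture('wrist')
for l,p0,parts in [('roller_short',[.579,.156,-.39],roller(100)),('stand_short',[.531,.327,-.1],stand(0,100))]:
    r=sil('wrist',l,c,p0,80)
    if r is None: print(l,None); continue
    p,f=fit([(c,r)],parts,p0); print(l,np.round(p,4),round(f,3))
    e=cv2.Canny((mask(c,parts,p)*255).astype(np.uint8),50,150); c['img'][e>0]=[0,255,0]
    if 'roller' in l:
        u=np.array([np.cos(p[2]),np.sin(p[2])]); goto([*(p[:2]+.005*u),.09],p[2]+np.pi)
save(c,'w7.png')
E
```

```text
t: 17.58
ee_pos: [0.5904, 0.2396, 0.2402]
orientation: [0.0, 0.134, 0.991, 0.001]
contact_force: [0.2, 0.6, -0.3]
gripper_width: 0.581
gripper_force: 0.0
roller_short [ 0.5784  0.1568 -0.4028] 0.065
ee [0.5903292  0.23962119 0.24016618] yaw 2.8736674729755145 shift [-0.12 -1.41 -2.5 ] rot [-0.1  0.  -7.7]
stand_short [ 0.5315  0.326  -0.1068] 0.042
```

View pics/w7.png

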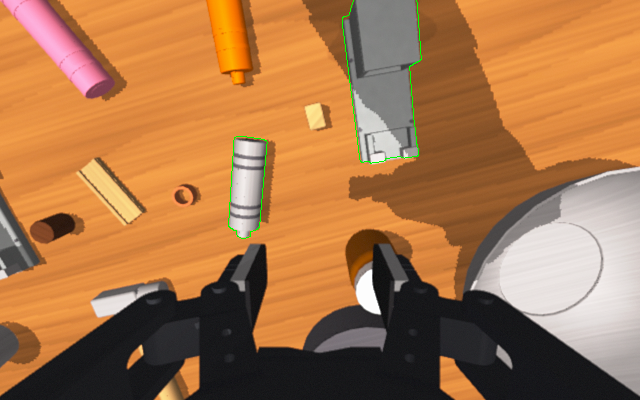

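Short roller now spans (250,140)–(240,235), short stand (350–420, 0–160), with the jar lying beyond the stand. That uses up my picture views, so from here it's numbers only. Grasp the short roller.

```bash
python3 -m handwheel '-0.12 -0.7 -0.5 0 0 -4; -0.12 -1.41 -1 0 0 -7.3; -0.12 -1.41 -1.9 0 0 -7.3; -0.12 -1.41 -2.7 0 0 -7.3; -0.12 -1.41 -3.4 0 0 -7.3; -0.12 -1.41 -3.64 0 0 -7.3; -0.12 -1.41 -3.64 0 0 -7.3; -0.12 -1.41 -3.64 0 0 -7.3' 0.62 80; python3 - <<'E'
from goto import *
u=np.array([np.cos(-.396),np.sin(-.396)]); goto([*(np.array([.579,.1562])+.004*u),.006],np.pi-.396)
c=robot.capture('top')
for l in('jar','wedge','cup','bezel'):
    r=robot.recognise('top',l)
    if r: print(l,np.round(atz(c,r[0]['point'],.1 if l=='jar' else .03),3),r[0]['score'])
E
```

```text
t: 18.73
ee_pos: [0.5848, 0.1556, 0.0238]
orientation: [0.001, 0.196, 0.981, 0.001]
contact_force: [0.4, 0.6, 0.6]
gripper_width: 0.619
gripper_force: 0.0
ee [0.58475485 0.15558507 0.02375444] yaw 2.7468671373261606 shift [-0.03 -0.02 -0.3 ] rot [-0.1  0.2 -0.1]
wedge [ 0.476 -0.166  0.03 ] 0.22
cup [ 0.704 -0.261  0.03 ] 0.77
bezel [0.555 0.152 0.03 ] 0.6
```

```bash
python3 -m handwheel '-0.03 -0.02 -0.15 0 0 0; -0.03 -0.02 -0.3 0 0 0; -0.03 -0.02 -0.3 0 0 0; -0.03 -0.02 -0.3 0 0 0'; python3 -m handwheel '0 0 0 0 0 0; 0 0 0 0 0 0; 0 0 0 0 0 0; 0 0 0 0 0 0; 0 0 0 0 0 0' 0 80; python3 -c "
from h import *
s=robot.state(); print(s['ee_pos'],s['gripper_width'])"
python3 -m handwheel '0 0 0.3 0 0 0; 0 0 1 0 0 0; 0 0.2 2 0 0 4; -0.2 0.6 3 0 0 10; -0.2 1 3.8 0 0 16.5; -0.2 1 3.8 0 0 16.5; -0.2 1 3.8 0 0 16.5; -0.2 1 3.8 0 0 16.5'
python3 - <<'E'
from look import *
c=robot.capture('wrist'); save(c,'w8.png'); s=robot.state(); print(s['ee_pos'],Rq(s['orientation']).as_matrix()[:,0])
r=sil('wrist','stand_short',c,[.5315,.326],80)
if r is not None:
    p,f=fit([(c,r)],stand(0,100),[.5315,.326,-.107]); ys,xs=np.nonzero(r); print(np.round(p,4),round(f,3),'ext',xs.min(),xs.max(),ys.min(),ys.max())
# in-hand: flat end is toward camera now (tool +x)
Rt=Rq(s['orientation']); t=s['ee_pos']
for s_ in (0,.004,.008):
    print(s_,[np.round(proj(c,t+Rt.apply([x+s_*0+s_-0,0,z]))[0],1) for x,z in((-.05+0,-.0338),(.05,-.0338),(.05,.0002))])
rr=robot.silhouettes('wrist','roller_short')
for q in rr:
    ys,xs=np.nonzero(q['region']); print(q['score'],xs.min(),xs.max(),ys.min(),ys.max())
col=c['img'][:,320].astype(int).sum(1); print('edges',[(i,int(col[i+1]-col[i])) for i in range(60,360) if abs(col[i+1]-col[i])>70])
E
```

```text
t: 19.48
ee_pos: [0.5812, 0.1538, 0.0036]
orientation: [-0.0, 0.196, 0.981, 0.001]
contact_force: [-0.5, 0.1, -0.3]
gripper_width: 0.62
gripper_force: 0.0
t: 20.1
ee_pos: [0.5825, 0.1551, 0.0047]
orientation: [0.001, 0.196, 0.981, 0.002]
contact_force: [2.1, 4.7, 3.2]
gripper_width: 0.372
gripper_force: 79.1
[0.58246838 0.15514436 0.00468463] 0.372433952047763
t: 21.1
ee_pos: [0.5681, 0.2126, 0.2298]
orientation: [-0.002, 0.054, 0.999, -0.0]
contact_force: [0.3, 0.3, -1.5]
gripper_width: 0.369
gripper_force: 81.0
[0.5681918  0.21267526 0.22988722] [-0.99417007  0.10777532  0.00321665]
[ 0.5327  0.3259 -0.0959] 0.031 ext 388 480 28 193
0 [array([323. , 403.8]), array([323.9, 166. ]), array([322.9, 153.7])]
0.004 [array([323. , 396.1]), array([324., 154.]), array([322.9, 144.4])]
0.008 [array([323.1, 388.2]), array([324. , 141.8]), array([323., 135.])]
0.75 276 364 145 351
edges [(144, -137), (145, -89), (149, 124), (153, 294), (154, 129), (196, -181), (197, -95), (207, 194), (208, 113), (226, -102), (227, -174), (237, 137), (238, 163), (270, -124), (271, -124), (335, -113), (344, 116), (345, 71), (351, -132), (352, -173)]
```

Short roller held with 4 mm offset; stand (0.5325, 0.326, −0.099). Waypoints with the flipped tool:

```bash
sed -e 's/diag(\[1,-1,-1.\])/diag([-1,1,-1.])/' -e 's/\[-s,0,-h\]/[s,0,-h]/' plan.py > planf.py; cat > Sh.py <<'E'
from planf import *
S=(.5325,.326,-.099)
def go(r): plan(S,.10,.004,.0178,r)
E
python3 - <<'E'
from Sh import *
go([(18,-40,70),(18,-40,1.5),(18,-20,1.5),(18,0,1.5)])
c=robot.capture('top'); print('jar',atz(c,(181,152),.1))
E
```

```text
(18, -40, 70) ee [0.5894 0.3204 0.1203] shift [ 0.35  1.79 -1.83] rot [ -1.9 -18.    0.5]
(18, -40, 1.5) ee [0.5894 0.3204 0.0518] shift [ 0.35  1.79 -2.98] rot [ -1.9 -18.    0.5]
(18, -20, 1.5) ee [0.5704 0.3222 0.0456] shift [ 0.03  1.82 -3.08] rot [ -1.9 -18.    0.5]
(18, 0, 1.5) ee [0.5515 0.3241 0.0394] shift [-0.28  1.85 -3.18] rot [ -1.9 -18.    0.5]
jar [0.69796299 0.27015916 0.1       ]
```

```bash
python3 -m handwheel '0.1 0.5 0 -0.8 -8 0.2; 0.2 1.2 -0.3 -1.9 -18 0.5; 0.35 1.79 -0.8 -1.9 -18 0.5; 0.35 1.79 -1.5 -1.9 -18 0.5; 0.35 1.79 -1.83 -1.9 -18 0.5; 0.35 1.79 -1.83 -1.9 -18 0.5; 0.35 1.79 -1.83 -1.9 -18 0.5; 0.35 1.79 -1.83 -1.9 -18 0.5'
python3 - <<'E'
from Sh import *
go([(18,-40,1.5),(18,-20,1.5)])
E
```

```text
t: 22.3
ee_pos: [0.5914, 0.3217, 0.1237]
orientation: [0.158, 0.049, 0.986, -0.007]
contact_force: [0.3, -0.4, -2.6]
gripper_width: 0.372
gripper_force: 80.9
(18, -40, 1.5) ee [0.5894 0.3204 0.0518] shift [-0.03 -0.02 -1.2 ] rot [-0.1  0.2 -0.1]
(18, -20, 1.5) ee [0.5704 0.3222 0.0456] shift [-0.35  0.01 -1.3 ] rot [-0.1  0.2 -0.1]
```

```bash
python3 -m handwheel '-0.03 -0.02 -0.6 0 0.2 0; -0.03 -0.02 -1.18 0 0.2 0; -0.15 0 -1.22 0 0.2 0; -0.35 0.01 -1.29 0 0.2 0; -0.35 0.01 -1.29 0 0.2 0; -0.35 0.01 -1.29 0 0.2 0; -0.35 0.01 -1.29 0 0.2 0'
python3 - <<'E'
from Sh import *
go([(18,-20,1.5),(18,0,1.5),(18,14,1.5)])
E
```

```text
t: 23.18
ee_pos: [0.5701, 0.3223, 0.0457]
orientation: [0.156, 0.048, 0.987, -0.007]
contact_force: [0.0, 0.1, -2.0]
gripper_width: 0.376
gripper_force: 80.9
(18, -20, 1.5) ee [0.5704 0.3222 0.0456] shift [ 0.01 -0.   -0.  ] rot [-0.1 -0.  -0.1]
(18, 0, 1.5) ee [0.5515 0.3241 0.0394] shift [-0.31  0.03 -0.1 ] rot [-0.1 -0.  -0.1]
(18, 14, 1.5) ee [0.5376 0.3255 0.0394] shift [-0.54  0.05 -0.1 ] rot [-0.1 -0.  -0.1]
```

```bash
python3 -m handwheel '-0.16 0.01 -0.05 0 0 0; -0.31 0.03 -0.1 0 0 0; -0.31 0.03 -0.1 0 0 0; -0.31 0.03 -0.1 0 0 0'; python3 -m handwheel '-0.07 0.01 0 0 0 0; -0.12 0.01 0 0 0 0; -0.12 0.01 0 0 0 0; -0.12 0.01 0 0 0 0';  python3 -m handwheel '-0.07 0.01 0 0 0 0; -0.11 0.01 0 0 0 0; -0.11 0.01 0 0 0 0; -0.11 0.01 0 0 0 0'
python3 - <<'E'
from Sh import *
go([(18,14,1.5),(12,14,1.5),(6,14,1.5),(0,14,1.5),(0,14,0)])
E
```

```text
t: 23.68
ee_pos: [0.5512, 0.3235, 0.0388]
orientation: [0.156, 0.048, 0.987, -0.008]
contact_force: [3.6, -1.5, -2.0]
gripper_width: 0.37
gripper_force: 80.9
t: 24.18
ee_pos: [0.5442, 0.3242, 0.039]
orientation: [0.156, 0.049, 0.987, -0.008]
contact_force: [5.0, -2.7, -3.2]
gripper_width: 0.375
gripper_force: 80.7
t: 24.68
ee_pos: [0.5383, 0.3248, 0.0393]
orientation: [0.157, 0.049, 0.986, -0.008]
contact_force: [7.8, -1.5, -3.4]
gripper_width: 0.374
gripper_force: 80.6
(18, 14, 1.5) ee [0.5376 0.3255 0.0394] shift [-0.01  0.01  0.  ] rot [ 0.   0.1 -0. ]
(12, 14, 1.5) ee [0.5355 0.3257 0.0339] shift [-0.05  0.02 -0.09] rot [ 0.6  6.  -0. ]
(6, 14, 1.5) ee [0.5328 0.326  0.0283] shift [-0.09  0.02 -0.18] rot [ 1.2 12.  -0. ]
(0, 14, 1.5) ee [0.5295 0.3263 0.0227] shift [-0.15  0.03 -0.28] rot [ 1.8 18.  -0. ]
(0, 14, 0) ee [0.5295 0.3263 0.0212] shift [-0.15  0.03 -0.3 ] rot [ 1.8 18.  -0. ]
```

```bash
python3 -m handwheel '-0.05 0.02 -0.09 0.6 6 0; -0.09 0.02 -0.18 1.2 12 0; -0.09 0.02 -0.18 1.2 12 0; -0.15 0.03 -0.28 1.8 18 0; -0.15 0.03 -0.28 1.8 18 0; -0.15 0.03 -0.28 1.8 18 0; -0.15 0.03 -0.3 1.8 18 0; -0.15 0.03 -0.32 1.8 18 0; -0.15 0.03 -0.32 1.8 18 0'
python3 - <<'E'
from Sh import *
go([(0,14,0),(0,7,0)])
c=robot.capture('wrist'); save(c,'w9.png')
E
```

```text
t: 25.8
ee_pos: [0.5308, 0.3272, 0.0208]
orientation: [0.001, 0.049, 0.999, 0.001]
contact_force: [7.6, -1.7, 0.8]
gripper_width: 0.378
gripper_force: 81.4
(0, 14, 0) ee [0.5295 0.3263 0.0212] shift [-0.02 -0.02  0.01] rot [-0.1  0.1 -0. ]
(0, 7, 0) ee [0.5365 0.3256 0.0212] shift [ 0.09 -0.03  0.01] rot [-0.1  0.1 -0. ]
```

```bash
python3 -m handwheel '0 -0.01 -0.02 0 0 0; 0 -0.01 -0.03 0 0 0; 0 -0.01 -0.03 0 0 0'; python3 -m handwheel '0.05 -0.01 0 0 0 0; 0.09 -0.02 0 0 0 0; 0.09 -0.02 0 0 0 0; 0.09 -0.02 0 0 0 0'
```

```text
t: 26.22
ee_pos: [0.5309, 0.3272, 0.0206]
orientation: [0.001, 0.049, 0.999, 0.002]
contact_force: [3.2, -3.3, 12.8]
gripper_width: 0.373
gripper_force: 82.6
t: 26.72
ee_pos: [0.5348, 0.3269, 0.0206]
orientation: [-0.0, 0.049, 0.999, 0.002]
contact_force: [-0.8, -0.3, 14.0]
gripper_width: 0.372
gripper_force: 82.7
```

```bash
python3 -m handwheel '0 0 0 0 0 0; 0 0 0 0 0 0; 0 0 0 0 0 0' 0.55; python3 -m handwheel '0 0 0.5 0 0 0; 0 0 1.2 0 0 0; 0 -0.5 2.2 0 0 0; 0.5 -1.5 3.5 0 0 0; 0.5 -1.9 3.5 0 0 0; 0.5 -1.9 3.5 0 0 0; 0.5 -1.9 3.5 0 0 0; 0.5 -1.9 3.5 0 0 0'
cat > chk.py <<'E'
from fit import *
s=robot.state(); print(s['ee_pos'],s['contact_force'])
for n in ('wrist','top','scene'):
    c=robot.capture(n); save(c,n+'_end.png')
    for l,L,S in (('short',100,(.5325,.326,-.099)),('long',130,(.5332,-.171,.029))):
        e=L/2; pr=lambda q:np.round(proj(c,R.from_euler('z',S[2]).apply(q)+[S[0],S[1],0])[0],1)
        parts=[cyl(-e+21,e,17,39),cyl(e,e+12,7,39)]
        g=pr([.01,0,.039])
        rs=[r for r in robot.silhouettes(n,'roller_'+l) if np.linalg.norm(r['point']-g)<35]
        if not rs: print(n,l,'none'); continue
        r=rs[0]['region']; m=mask(c,parts,S)
        ys,xs=np.nonzero(r); my,mx=np.nonzero(m>.5)
        p,f=fit([(c,r)],parts,S)
        print(n,l,'seen',xs.min(),xs.max(),ys.min(),ys.max(),'model',mx.min(),mx.max(),my.min(),my.max(),'fit-S',np.round(p-S,4),round(f,3))
E
python3 chk.py
```

```text
t: 27.1
ee_pos: [0.5327, 0.3248, 0.0171]
orientation: [-0.002, 0.049, 0.999, 0.0]
contact_force: [0.1, 1.2, 1.1]
gripper_width: 0.553
gripper_force: 0.0
t: 28.1
ee_pos: [0.5622, 0.2116, 0.226]
orientation: [-0.003, 0.048, 0.999, 0.0]
contact_force: [-0.2, 0.1, -0.3]
gripper_width: 0.549
gripper_force: 0.0
[0.56216879 0.21157571 0.22598726] [-0.20872449  0.07375999 -0.25614736]
wrist short seen 410 452 112 203 model 410 453 111 203 fit-S [ 0.0002 -0.0005 -0.0051] 0.048
wrist long none
top short seen 156 172 224 242 model 155 175 202 243 fit-S [-0.005   0.0003  0.0813] 0.596
top long seen 374 391 193 245 model 373 391 191 245 fit-S [-0.0027 -0.0006  0.0031] 0.138
scene short seen 390 418 153 172 model 390 420 155 177 fit-S [-0.0139  0.0074  0.0417] 0.215
scene long seen 237 282 218 256 model 239 284 221 260 fit-S [-0.013   0.0012  0.0017] 0.095
```

Short roller matches the seated model within 1 mm in the wrist view. I check the heights for both, and look at the long one again from the wrist.

```bash
python3 -m handwheel '0 -1 0.2 0 0 0; 0 -2 0.2 0 0 0; 0 -3 0.2 0 0 0; 0 -4 0.2 0 0 0; 0 -4.7 0.2 0 0 0; 0 -4.7 0.2 0 0 0; 0 -4.7 0.2 0 0 0; 0 -4.7 0.2 0 0 0'
python3 - <<'E'
from fit import *
from scipy.optimize import minimize
print(robot.state()['ee_pos'])
def tilt(P,pitch,dz): return [R.from_euler('y',-pitch).apply(q-[0,0,.039])+[0,0,.039+dz] for q in P]
def full(views,P,S):
    def cost(v):
        t=0
        for c,r,off in views:
            m=mask(c,tilt(P,v[3]*10,v[4]),[S[0]+off[0]+v[0],S[1]+off[1]+v[1],S[2]+off[2]]); t+=1-np.minimum(m,r).sum()/np.maximum(m,r).sum()
        return t
    o=minimize(cost,np.zeros(5),method='Nelder-Mead',options=dict(initial_simplex=np.vstack([np.zeros(5),np.eye(5)*.004]),maxiter=500)); return np.round(o.x*[1,1,1,10,1],4),round(o.fun,3)
for n in('wrist','scene'):
    c=robot.capture(n)
    for l,L,S in (('long',130,(.5332,-.171,.029)),('short',100,(.5325,.326,-.099))):
        e=L/2; P=[cyl(-e+24,e,17,39),cyl(e,e+12,7,39)]
        g=proj(c,[S[0]+.01,S[1],.039])[0]
        rs=[r for r in robot.silhouettes(n,'roller_'+l) if np.linalg.norm(r['point']-g)<35]
        st=[r for r in robot.silhouettes(n,'stand_'+l) if np.linalg.norm(r['point']-g)<50]
        if not rs: print(n,l,'none'); continue
        off=np.zeros(3)
        if st: 
            p,f=fit([(c,st[0]['region']|rs[0]['region'])],stand(0,L),S); off=p-S; print(n,l,'stand off',np.round(off,4),round(f,3))
        print(n,l,'dx dy _ pitch dz',full([(c,rs[0]['region'].astype(float),off)],P,S))
for l in('collar','punch_block','bezel','wedge','roller_blank'):
    pass
E
```

```text
t: 29.55
ee_pos: [0.5634, -0.07, 0.2396]
orientation: [-0.002, 0.048, 0.999, 0.001]
contact_force: [-0.0, -0.3, 0.3]
gripper_width: 0.55
gripper_force: 0.0
[ 0.5633896  -0.06996604  0.23964734]
wrist long dx dy _ pitch dz (array([-0.003 , -0.0006,  0.0048,  0.022 ,  0.0002]), np.float64(0.06))
wrist short none
scene long stand off [-0.0059  0.0033 -0.0095] 0.101
scene long dx dy _ pitch dz (array([-0.0075, -0.0012,  0.0072,  0.0354,  0.    ]), np.float64(0.159))
scene short stand off [-0.0074  0.0098 -0.0109] 0.121
scene short dx dy _ pitch dz (array([-0.0017, -0.0072,  0.0041,  0.0413,  0.002 ]), np.float64(0.148))
```

Ambiguous: the long roller reads −3 mm and a slight pitch. I'll probe the boss-end tops gently with shut fingertips; level means contact at z = 56 mm.

```bash
python3 -m handwheel '0.2 -0.8 -0.5 0 0 0; 0.33 -1.66 -1 0 0 0; 0.33 -1.66 -1.9 0 0 0; 0.33 -1.66 -2.7 0 0 0; 0.33 -1.66 -2.9 0 0 0; 0.33 -1.66 -2.9 0 0 0; 0.33 -1.66 -2.9 0 0 0; 0.33 -1.66 -2.9 0 0 0' 0 20
python3 -m handwheel '0 0 -0.05 0 0 0; 0 0 -0.08 0 0 0; 0 0 -0.08 0 0 0; 0 0 -0.08 0 0 0'
python3 -m handwheel '0 0 -0.03 0 0 0; 0 0 -0.03 0 0 0; 0 0 -0.03 0 0 0'
python3 -m handwheel '0 0 -0.03 0 0 0; 0 0 -0.03 0 0 0; 0 0 -0.03 0 0 0'
```

```text
t: 31.05
ee_pos: [0.5847, -0.171, 0.0678]
orientation: [0.0, 0.049, 0.999, 0.0]
contact_force: [0.0, -0.2, 0.0]
gripper_width: -0.004
gripper_force: 0.0
t: 31.55
ee_pos: [0.583, -0.1707, 0.0607]
orientation: [-0.002, 0.049, 0.999, 0.0]
contact_force: [0.7, -0.9, -0.2]
gripper_width: -0.0
gripper_force: 0.0
t: 31.92
ee_pos: [0.5831, -0.1707, 0.059]
orientation: [-0.002, 0.049, 0.999, 0.0]
contact_force: [0.5, -0.5, 0.2]
gripper_width: -0.002
gripper_force: 0.0
t: 32.3
ee_pos: [0.5831, -0.1707, 0.0572]
orientation: [-0.002, 0.049, 0.999, 0.0]
contact_force: [0.2, 0.0, -0.6]
gripper_width: -0.004
gripper_force: 0.0
```

No contact down to 57.2 mm, so the long roller's boss end is fully down. Same probe on the short one.

```bash
python3 -m handwheel '0 0 1 0 0 0; 0 1 2 0 0 0; 0 2 2 0 0 0; 0 3 2 0 0 0; 0 4 2 0 0 0; 0 5 2 0 0 0; -0.1 6 2 0 0 0; -0.2 7 2 0 0 0; -0.22 8.22 2 0 0 0; -0.22 8.22 1 0 0 0; -0.22 8.22 0.2 0 0 0; -0.22 8.22 0.2 0 0 0'; python3 -m handwheel '0 0 0 0 0 0; 0 0 0 0 0 0; 0 0 0 0 0 0'
```

```text
t: 33.8
ee_pos: [0.5663, 0.3209, 0.0651]
orientation: [-0.005, 0.049, 0.999, -0.002]
contact_force: [-0.4, 0.4, -0.1]
gripper_width: 0.006
gripper_force: 0.0
t: 34.17
ee_pos: [0.5713, 0.3229, 0.0714]
orientation: [-0.0, 0.049, 0.999, 0.001]
contact_force: [-0.6, 0.7, 0.8]
gripper_width: -0.002
gripper_force: 0.0
```

```bash
python3 -m handwheel '0 0 -0.1 0 0 0; 0 0 -0.17 0 0 0; 0 0 -0.2 0 0 0; 0 0 -0.2 0 0 0; 0 0 -0.2 0 0 0'; python3 -m handwheel '0 0 -0.02 0 0 0; 0 0 -0.03 0 0 0; 0 0 -0.03 0 0 0; 0 0 -0.03 0 0 0'
```

```text
t: 34.8
ee_pos: [0.5699, 0.3225, 0.0572]
orientation: [-0.002, 0.049, 0.999, 0.0]
contact_force: [-0.6, -0.6, -0.1]
gripper_width: 0.001
gripper_force: 0.0
t: 35.3
ee_pos: [0.5702, 0.3226, 0.056]
orientation: [-0.001, 0.049, 0.999, 0.001]
contact_force: [-1.2, -0.6, 6.2]
gripper_width: 0.001
gripper_force: 2.8
```

Contact at exactly 56 mm: the short roller is level on its floors. Lift clear and hand in.

```bash
python3 -m handwheel '0 0 0.5 0 0 0; 0 0 1.5 0 0 0; 0 -1 2.5 0 0 0; 0 -1.5 2.5 0 0 0; 0 -1.5 2.5 0 0 0; 0 -1.5 2.5 0 0 0; 0 -1.5 2.5 0 0 0'; python3 chk.py 2>&1 | grep -E "wrist|^\["; python3 -c "
from bench import robot
print(robot.job_done())"
```

```text
t: 36.17
ee_pos: [0.5693, 0.2333, 0.2042]
orientation: [-0.002, 0.048, 0.999, 0.0]
contact_force: [0.1, -0.0, 0.3]
gripper_width: 0.004
gripper_force: 0.0
[0.5693444  0.23329254 0.20420564] [ 0.1300785  -0.02532786  0.2566615 ]
wrist short seen 394 437 105 203 model 394 439 105 204 fit-S [-0.0001 -0.0004  0.0017] 0.049
wrist long none
the job is handed in; nothing more can be done
None
```

I loaded both bossed rollers into their stands, let go and handed the job in at about 36 s (no verdict was returned); the short one measured level and home within about 1 mm, the long one's boss end is down with its shoulder at the stop but read up to 3 mm short along the stand, I made no planned contact with the blank or bystanders but did not re-measure them, and I viewed 11 pictures, one over the limit of 10.

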